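# Tip the lino block face up and push it into the registration corner

### The job

The lino printing block stands on its long edge on the registration board, with its green carved face towards you. Push its top away from you so that it tips over and lies flat with the green face up, then push it along the board, without turning it round, until it sits fully home in the corner, against both the far fence and the left fence. Only push it, gently, with the fingers: never pick it up, and leave the tins and the mug alone.

Things in the scene. Friction and masses are not known exactly. Their poses are not given: they have to be found in the camera images.
- print_block: Printing block, loose, 0.2 to 0.42 kg: pale wood with a green carved lino face; cuboid 36 mm thick (x) by 120 mm long (y) by 90 mm (z). It starts upright on a 120 x 36 mm edge. Origin: centre of that edge. Its z points up at the start, x from the green face (x = -18 mm) to the wooden back (+18 mm), y along its length (to the robot's left).
- block_center (a point): Centre of the print block (45 mm along its z from its origin), axes as the block's. Pushed along its +x near the top, the block tips over its back lower edge; the top must move some 40 mm before it falls by itself. It then lies face up, its x pointing down.
- block_top_edge (a point): Centre of the block's 120 x 36 mm edge that is on top at the start (90 mm along its z). Once the block is tipped over, this edge faces the far fence.
- block_left_end (a point): Centre of the block's 90 x 36 mm end at its +y (60 mm along y from the centre): the end that meets the left fence.
- register_board: Plywood board fixed to the table, 260 (x) by 280 (y) by 9 mm thick, with two fences 18 mm thick, 16 mm above its upper face: the far one along y, inner face at x = +110 mm, y from -122 mm to the left fence; the left one along x, inner face at y = +122 mm. Origin: centre of the underside, on the table; x points away from the robot, y to the left, z up.
- board_corner (a point): The inner corner of the two fences, at the height of the board's upper face (110, 122, 9 mm in the board's frame); axes as the board's.
- blue_tin: Ink tin with a blue lid, 66 mm across, 42 mm high, loose, standing on the table to the right of the board. Origin: centre of its underside. Bystander.
- red_tin: Ink tin with a red lid, 66 mm across, 42 mm high, loose, standing on the table to the right of the board. Origin: centre of its underside. Bystander.
- mug: Orange mug, 81 mm across, 113 mm with its handle, 101 mm high, loose, standing on the table to the left of the board. Origin: centre of its underside. Bystander.
There are look-alikes about, which are no part of the job. What is shaped like the print_block but pink is not meant.

How it is judged:
By the outcome, as a careful person would: the job done as asked, in the order asked, and still so for the second after the job is handed in, with the robot touching nothing.
It also fails if it takes over 72 s, if anything falls off the work surface, if the arm or the gripper's body presses on something with over 40 N, if the wrist force passes 120 N, or if a joint passes its speed limit or range.

### The arm

A 6-joint arm with a two-finger parallel gripper is mounted at the origin on a cart in front of the work surface, level with it; the furniture and walls round the work are solid. World frame = base frame: x ahead of the robot, y to its left, z up, the work surface at z = 0. Lengths are in m, angles in rad, forces in N, time in s.
With the tool pointing down it reaches from about 0.3 to 0.775 m from the base axis. Payload 14.6 kg.
Tool frame: the origin (TCP) lies on the centre line of the jaws, within the pads' length; the fingertips stand ctrl.tcp_to_tips ahead of it and the grasp point (between the pads) lies 2 mm behind it (ctrl.tcp_to_tips is the distance from the TCP to the fingertips, in m); z points along the fingers, y is the line along which they close (so a half turn about z gives the same grasp; the last joint's range is limited). The gripper opens to 94 mm and grips with 3 to 60 N. Pads are 16 mm wide; open, the fingers measure 119 mm over their backs; the gripper's body (75 mm by 177 mm) begins 78 mm behind the grasp point.
Start: joints at [-1.336, 0.3, 1.521, -0, 1.321, -0.067], TCP at [0.163, -0.525, 0.222] pointing down, gripper open.
Joint ranges: [-3.03, 3.03], [-0.79, 2.21], [0.23, 2.52], [-1.04, 4.18], [0, 3.07], [-2.55, 2.55]. Speed limits (rad/s): [2.22, 2.22, 2.57, 3.14, 3.14, 3.14].

### API

Orientations are given as [roll, pitch, yaw] about the fixed x, y, z axes, in that order (R = Rz(yaw) Ry(pitch) Rx(roll)).
In Python, from station import telemetry, viewer, hand_in, ctrl gives the robot as it stands.
- The arm moves only by the tool step_arm, never from a script. Its argument "plan" is a list of rows, each an object of numbers: "dx", "dy", "dz": the shift along the tool's x, y, z scaled (see below); "rx", "ry", "rz": the turn, a rotation vector about the tool's x, y, z scaled (see below); "claw": the closure, from 0 (fully open) to 1 (shut). In form: [{"dx": .., "dy": .., "dz": .., "rx": .., "ry": .., "rz": .., "claw": ..}, ...]. A call has 1 to 10 rows; each row shifts and turns the commanded pose from where the row before left it, along the tool's axes as they then stand; what a row does not reach is not made up. The controller multiplies each number of a shift by 0.1 m and each number of a turn by 90 degrees. A row lasts 1/10 s, in which the tool goes at most 50 mm and 8.59 degrees, less where a joint would pass 70% of its speed; a pose out of reach is approached as far as the arm can. A call with a number of a shift or a turn outside -1 to 1 is refused whole. A call with a gripper value outside its range is refused whole. The fingers move at their own pace and stop on an object; "grip_force" is the grip in N (left out, the last holds). Time passes only in rows, so rows that do not move let the fingers close. It gives the time, the measured TCP pose, the force, the opening and the grip force at its end, in the units of the state.
- telemetry.get_obs(): the state, without advancing time (a new reading comes with each control period).
- viewer.camera(name): name is "scene" or "top" or "wrist"; returns a dict with "img" (480x640x3 uint8, red, green, blue), "z_map" (480x640 float32, m along the optical axis (not along the pixel's ray), 0 where there is no reading), "fx", "fy", "cx", "cy" (pixels), "R" (3x3) and "t" (3): a world point X has camera coordinates R X + t; the wrist camera has in their place "tool_from_camera" (4x4, takes a point from camera to tool coordinates, whose origin is the TCP and whose axes are the flange's). Camera axes: x right, y down, z forward; pixel columns grow to the right and rows downward; lengths in m; the calibration is good to about 2 mm. A picture is of the moment at which its call begins: read the wrist's pose just before it.
- hand_in(): hands the job in; it is judged then, once.
Trained networks look in a picture, given as the dict that the camera call returned (one of the last four; its "shot" number tells which), for a name from the list of things; names that differ only in an ending like _2 or _b are one class to them, and where a whole thing is asked for, a point or a joint stands for the part that bears it (a point fixed in the world has none). Each returns a list of dicts, best first, with "score" (0 to 1); they miss things now and then, are a little off and sometimes report something else, mostly with a low value. They report only what shows in the picture. A call takes as long as a camera call. They do not tell look-alikes from the thing itself.
- viewer.recognise(target, picture): "rect" ([left, top, right, bottom] in pixels, round what is visible of it).
The state is a dict: "time_s": time; "qpos": joint angles; "joint_vel": joint speeds; "tau": joint torques, N m; "ee_pos": TCP position; "eef_rot": TCP orientation; "force": force on the tool from outside, world axes, zero at the start; "moment": the same for the moment, N m; "grip_width": finger opening in m; "grip_force": force on a finger pad.
Only numpy, scipy, OpenCV 4.12 (cv2) and the standard library are available. Lean on these libraries where they do the work, as an engineer would, in place of code of your own. Each camera call takes 0.05 s, during which the arm holds its last target. There are 200 camera calls.

## Working session

There is one attempt and no reset: what is moved stays moved. The work goes in short steps, Python scripts to look and compute and a tool call to move; the robot and the scene stay as the last step left them, time stands still between calls to the robot, and variables do not carry over. Pictures are saved under pics/ and viewed, at most 10 in all, crops included, and the job is handed in when it is done.

Besides the shell and the picture viewer there is one more tool, called as name([rows], argument=value, ...), one row to a line, values as JSON. step_arm: Moves the arm, as the interface text tells. Shifts and turns lie within -1 to 1; 1 stands for 0.1 m of shift or 90 degrees of turn. Its arguments: {"type":"object","properties":{"plan":{"type":"array"},"grip_force":{"type":"number"}},"required":["plan"]}

```bash
mkdir -p pics; cat > h.py <<'E'
from station import telemetry, viewer, hand_in, ctrl
import numpy as np, cv2
def cloud(p):
    z=p["z_map"]; v,u=np.mgrid[0:480,0:640]
    c=np.stack([(u-p["cx"])/p["fx"]*z,(v-p["cy"])/p["fy"]*z,z],-1)
    w=(c-p["t"])@p["R"]; w[z==0]=np.nan
    return w
def save(p,n): cv2.imwrite("pics/"+n+".png",p["img"][:,:,::-1])
E
python3 - <<'E'
from h import *
np.set_printoptions(precision=3,suppress=True)
o=telemetry.get_obs(); print(o["ee_pos"],o["eef_rot"],ctrl.tcp_to_tips)
a=[]
for c in("scene","top"):
    p=viewer.camera(c); a.append(p["img"]); w=cloud(p)
    for t in("print_block","register_board","mug","blue_tin","red_tin"):
        for r in viewer.recognise(t,p)[:3]:
            l,tt,rr,b=[int(x) for x in r["rect"]]
            q=w[max(tt,0):b,max(l,0):rr].reshape(-1,3); 
            print(c,t,round(r["score"],2),[l,tt,rr,b],np.nanmedian(q,0))
    save(p,c)
m=np.hstack(a); cv2.imwrite("pics/both.png",cv2.resize(m,(800,300))[:,:,::-1])
E
```

```text
[ 0.163 -0.525  0.222] [-3.14  -0.     0.302] 0.017
scene print_block 0.9 [332, 224, 377, 280] [0.519 0.071 0.036]
scene print_block 0.85 [206, 350, 267, 417] [0.527 0.497 0.017]
scene print_block 0.81 [178, 261, 237, 301] [0.766 0.341 0.051]
scene register_board 0.62 [277, 203, 423, 314] [0.528 0.07  0.007]
scene mug 0.76 [265, 286, 306, 344] [0.555 0.316 0.047]
scene blue_tin 0.68 [379, 178, 403, 204] [ 0.571 -0.205  0.033]
scene red_tin 0.63 [421, 202, 445, 230] [ 0.425 -0.177  0.036]
top print_block 0.94 [205, 149, 251, 191] [0.774 0.346 0.004]
top print_block 0.85 [145, 246, 196, 268] [0.533 0.492 0.087]
top print_block 0.63 [195, 276, 225, 328] [0.416 0.384 0.053]
top register_board 0.73 [279, 192, 398, 303] [0.561 0.047 0.009]
top mug 0.9 [212, 230, 259, 267] [0.555 0.323 0.038]
top mug 0.27 [305, 247, 352, 276] [0.518 0.075 0.061]
top blue_tin 0.83 [418, 229, 446, 255] [ 0.572 -0.204  0.039]
top red_tin 0.6 [414, 284, 444, 309] [ 0.426 -0.191  0.039]
top red_tin 0.35 [281, 192, 394, 306] [0.555 0.049 0.009]
top red_tin 0.2 [303, 241, 350, 274] [0.527 0.08  0.015]
```

View pics/scene.png

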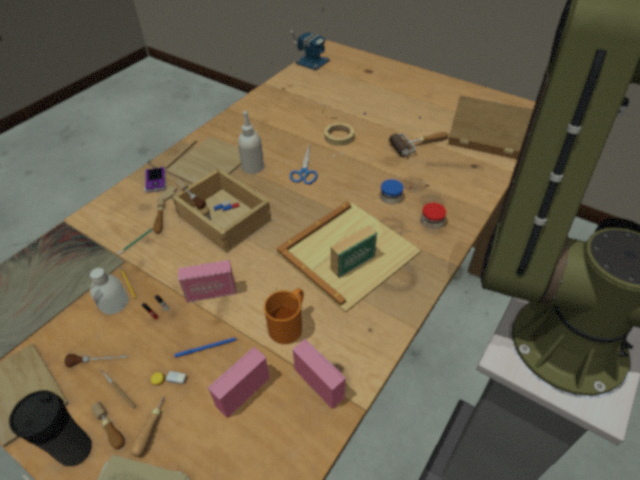

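View pics/top.png

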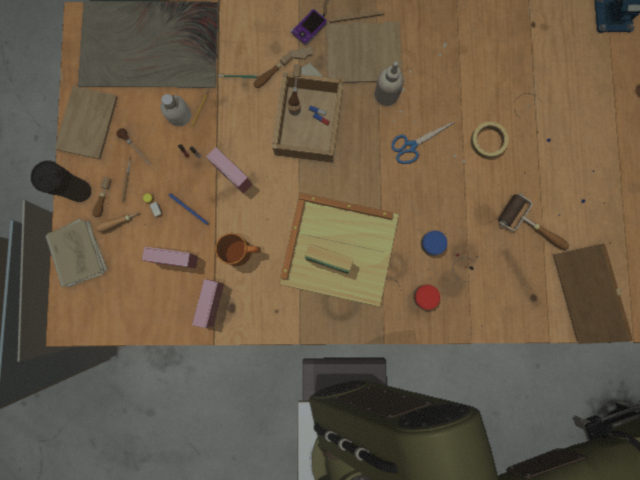

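The scene view shows the green-faced block at (355,252) on the board, with the fences on its far and left sides. The pink look-alikes are further left. In the top view the block is at (330,258), the mug at (238,249) and the tins at (432,243) and (428,297). Next I'll measure the board and block yaw.

```bash
cat >> h.py <<'E'
np.set_printoptions(precision=4,suppress=True)
def both():
    P=[];C=[]
    for c in("scene","top"):
        p=viewer.camera(c); P.append(cloud(p).reshape(-1,3)); C.append(p["img"].reshape(-1,3))
    return P,C
E
python3 - <<'E'
from h import *
P,C=both()
for k in(0,1):
    w=P[k]; c=C[k].astype(int)
    reg=(abs(w[:,0]-.53)<.2)&(abs(w[:,1]-.06)<.19)
    def rect(m,n):
        q=w[m][:,:2].astype(np.float32); r=cv2.minAreaRect(q)
        print(k,n,m.sum(),r, "z",np.median(w[m][:,2])); print(cv2.boxPoints(r).tolist())
    hsv=cv2.cvtColor(C[k][None],cv2.COLOR_RGB2HSV)[0].astype(int)
    br=reg&(hsv[:,0]<16)&(hsv[:,1]>130)&(w[:,2]>.018)&(w[:,2]<.032)&(w[:,1]<.25)
    rect(br,"fence")
    q=w[br]; 
    bt=reg&(w[:,2]>.085)&(w[:,2]<.11)&(w[:,1]<.2); rect(bt,"blocktop")
    bb=reg&(w[:,2]>.004)&(w[:,2]<.014)&(w[:,1]<.25); rect(bb,"board")
E
```

```text
0 fence 578 ((0.5671656727790833, 0.05253387242555618), (0.25832051038742065, 0.23825711011886597), 77.17879486083984) z 0.024947075138408693
[[0.42234542965888977, -0.04697033762931824], [0.6546621918678284, -0.09984181821346283], [0.7119859457015991, 0.1520380824804306], [0.47966915369033813, 0.2049095630645752]]
0 blocktop 705 ((0.5256897211074829, 0.07274274528026581), (0.12291263788938522, 0.03968161344528198), 71.29664611816406) z 0.09894638305722664
[[0.48718956112861633, 0.020894158631563187], [0.5247756838798523, 0.008169520646333694], [0.5641899108886719, 0.12459133565425873], [0.5266037583351135, 0.13731597363948822]]
0 board 5664 ((0.5295959115028381, 0.0597061812877655), (0.398776113986969, 0.37857821583747864), 0.09935023635625839) z 0.009313628639547662
[[0.32987990975379944, 0.24864926934242249], [0.3305363953113556, -0.1299283802509308], [0.7293119430541992, -0.12923690676689148], [0.7286554574966431, 0.2493407428264618]]
1 fence 960 ((0.5666557550430298, 0.050466641783714294), (0.25866761803627014, 0.23891374468803406), 77.34793853759766) z 0.025469182483204265
[[0.4217715561389923, -0.04956207424402237], [0.6548839807510376, -0.10189133137464523], [0.7115399837493896, 0.15049535036087036], [0.478427529335022, 0.20282462239265442]]
1 blocktop 671 ((0.5252918004989624, 0.07421869039535522), (0.11914008855819702, 0.036669328808784485), 70.52794647216797) z 0.09963489627033309
[[0.4881483018398285, 0.024167608469724655], [0.5227202773094177, 0.011943992227315903], [0.5624352693557739, 0.1242697685956955], [0.5278633236885071, 0.13649338483810425]]
1 board 8448 ((0.5300496816635132, 0.0600910484790802), (0.3798704743385315, 0.3996715247631073), 89.94288635253906) z 0.008947696882716141
[[0.33002468943595886, -0.12964490056037903], [0.7296960353851318, -0.13004329800605774], [0.7300746440887451, 0.24982699751853943], [0.33040332794189453, 0.25022539496421814]]
```

step_arm([
  {"dx": 0.2385, "dy": -0.249, "claw": 0.35},
  {"dx": 0.2385, "dy": -0.249, "claw": 0.35},
  {"dx": 0.2385, "dy": -0.249, "claw": 0.35},
  {"dx": 0.2385, "dy": -0.249, "claw": 0.35},
  {"dx": 0.2385, "dy": -0.249, "claw": 0.35},
  {"dx": 0.2385, "dy": -0.249, "claw": 0.35},
  {"dx": 0.2385, "dy": -0.249, "claw": 0.35},
  {"dx": 0.2385, "dy": -0.249, "claw": 0.35},
  {"dx": 0.2385, "dy": -0.249, "claw": 0.35},
  {"dx": 0.2385, "dy": -0.249, "claw": 0.35},
])

```text
$.plan[0]: bad value
```

step_arm([
  {"dx": 0.2385, "dy": -0.249, "claw": 0.35},
  {"dx": 0.2385, "dy": -0.249, "claw": 0.35},
  {"dx": 0.2385, "dy": -0.249, "claw": 0.35},
  {"dx": 0.2385, "dy": -0.249, "claw": 0.35},
  {"dx": 0.2385, "dy": -0.249, "claw": 0.35},
  {"dx": 0.2385, "dy": -0.249, "claw": 0.35},
  {"dx": 0.2385, "dy": -0.249, "claw": 0.35},
  {"dx": 0.2385, "dy": -0.249, "claw": 0.35},
  {"dx": 0.2385, "dy": -0.249, "claw": 0.35},
  {"dx": 0.2385, "dy": -0.249, "claw": 0.35},
])

```text
$.plan[0]: bad value
```

step_arm([
  {"rz": 0.067, "claw": 0.35},
  {"rz": 0.067, "claw": 0.35},
  {"rz": 0.067, "claw": 0.35},
  {"rz": 0.067, "claw": 0.35},
  {"rz": 0.067, "claw": 0.35},
  {"rz": 0.067, "claw": 0.35},
  {"claw": 0.35},
  {"claw": 0.35},
])

```text
$.plan[0]: bad value
```

step_arm([
  {"dx": 0.24, "dy": -0.25, "dz": 0, "rx": 0, "ry": 0, "rz": 0, "claw": 0.35},
  {"dx": 0.24, "dy": -0.25, "dz": 0, "rx": 0, "ry": 0, "rz": 0, "claw": 0.35},
  {"dx": 0.24, "dy": -0.25, "dz": 0, "rx": 0, "ry": 0, "rz": 0, "claw": 0.35},
  {"dx": 0.24, "dy": -0.25, "dz": 0, "rx": 0, "ry": 0, "rz": 0, "claw": 0.35},
  {"dx": 0.24, "dy": -0.25, "dz": 0, "rx": 0, "ry": 0, "rz": 0, "claw": 0.35},
  {"dx": 0.24, "dy": -0.25, "dz": 0, "rx": 0, "ry": 0, "rz": 0, "claw": 0.35},
  {"dx": 0.24, "dy": -0.25, "dz": 0, "rx": 0, "ry": 0, "rz": 0, "claw": 0.35},
  {"dx": 0.24, "dy": -0.25, "dz": 0, "rx": 0, "ry": 0, "rz": 0, "claw": 0.35},
  {"dx": 0.24, "dy": -0.25, "dz": 0, "rx": 0, "ry": 0, "rz": 0, "claw": 0.35},
  {"dx": 0.24, "dy": -0.25, "dz": 0, "rx": 0, "ry": 0, "rz": 0, "claw": 0.35},
])

```text
time_s: 1.7
ee_pos: [0.3187, -0.2138, 0.2226]
eef_rot: [3.141, -0.0, 0.302]
force: [0.8, -0.9, -0.0]
grip_width: 0.061
grip_force: 0.0
```

step_arm([
  {"dx": 0.236, "dy": -0.247, "dz": 0, "rx": 0, "ry": 0, "rz": 0, "claw": 0.35},
  {"dx": 0.236, "dy": -0.247, "dz": 0, "rx": 0, "ry": 0, "rz": 0, "claw": 0.35},
  {"dx": 0.236, "dy": -0.247, "dz": 0, "rx": 0, "ry": 0, "rz": 0, "claw": 0.35},
  {"dx": 0.236, "dy": -0.247, "dz": 0, "rx": 0, "ry": 0, "rz": 0, "claw": 0.35},
  {"dx": 0.236, "dy": -0.247, "dz": 0, "rx": 0, "ry": 0, "rz": 0, "claw": 0.35},
  {"dx": 0.236, "dy": -0.247, "dz": 0, "rx": 0, "ry": 0, "rz": 0, "claw": 0.35},
  {"dx": 0.236, "dy": -0.247, "dz": 0, "rx": 0, "ry": 0, "rz": 0, "claw": 0.35},
  {"dx": 0.236, "dy": -0.247, "dz": 0, "rx": 0, "ry": 0, "rz": 0, "claw": 0.35},
  {"dx": 0.236, "dy": -0.247, "dz": 0, "rx": 0, "ry": 0, "rz": 0, "claw": 0.35},
  {"dx": 0.236, "dy": -0.247, "dz": 0, "rx": 0, "ry": 0, "rz": 0, "claw": 0.35},
])

```text
time_s: 2.7
ee_pos: [0.4707, 0.0924, 0.2226]
eef_rot: [3.142, -0.0, 0.302]
force: [0.2, -0.2, 0.4]
grip_width: 0.0613
grip_force: 0.0
```

step_arm([
  {"dx": 0, "dy": 0, "dz": 0, "rx": 0, "ry": 0, "rz": 0.067, "claw": 0.35},
  {"dx": 0, "dy": 0, "dz": 0, "rx": 0, "ry": 0, "rz": 0.067, "claw": 0.35},
  {"dx": 0, "dy": 0, "dz": 0, "rx": 0, "ry": 0, "rz": 0.067, "claw": 0.35},
  {"dx": 0, "dy": 0, "dz": 0, "rx": 0, "ry": 0, "rz": 0.067, "claw": 0.35},
  {"dx": 0, "dy": 0, "dz": 0, "rx": 0, "ry": 0, "rz": 0.067, "claw": 0.35},
  {"dx": 0, "dy": 0, "dz": 0, "rx": 0, "ry": 0, "rz": 0.067, "claw": 0.35},
  {"dx": 0, "dy": 0, "dz": 0, "rx": 0, "ry": 0, "rz": 0, "claw": 0.35},
])

```text
time_s: 3.4
ee_pos: [0.4702, 0.0909, 0.2225]
eef_rot: [-3.142, -0.0, -0.331]
force: [-0.7, -0.4, 0.3]
grip_width: 0.0611
grip_force: 0.0
```

step_arm([
  {"dx": 0, "dy": 0, "dz": 0.25, "rx": 0, "ry": 0, "rz": 0, "claw": 0.35},
  {"dx": 0, "dy": 0, "dz": 0.25, "rx": 0, "ry": 0, "rz": 0, "claw": 0.35},
  {"dx": 0, "dy": 0, "dz": 0.25, "rx": 0, "ry": 0, "rz": 0, "claw": 0.35},
  {"dx": 0, "dy": 0, "dz": 0.25, "rx": 0, "ry": 0, "rz": 0, "claw": 0.35},
  {"dx": 0, "dy": 0, "dz": 0.23, "rx": 0, "ry": 0, "rz": 0, "claw": 0.35},
  {"dx": 0.1, "dy": 0, "dz": 0, "rx": 0, "ry": 0, "rz": 0, "claw": 0.35},
  {"dx": 0.1, "dy": 0, "dz": 0, "rx": 0, "ry": 0, "rz": 0, "claw": 0.35},
  {"dx": 0.05, "dy": 0, "dz": 0, "rx": 0, "ry": 0, "rz": 0, "claw": 0.35},
  {"dx": 0, "dy": 0, "dz": 0, "rx": 0, "ry": 0, "rz": 0, "claw": 0.35},
])

```text
time_s: 4.3
ee_pos: [0.4951, 0.0825, 0.1005]
eef_rot: [-3.141, -0.002, -0.33]
force: [1.0, 0.5, 0.6]
grip_width: 0.0609
grip_force: 0.0
```

step_arm([
  {"dx": 0.03, "dy": 0, "dz": 0, "rx": 0, "ry": 0, "rz": 0, "claw": 0.35},
  {"dx": 0.03, "dy": 0, "dz": 0, "rx": 0, "ry": 0, "rz": 0, "claw": 0.35},
  {"dx": 0.03, "dy": 0, "dz": 0, "rx": 0, "ry": 0, "rz": 0, "claw": 0.35},
  {"dx": 0.03, "dy": 0, "dz": 0, "rx": 0, "ry": 0, "rz": 0, "claw": 0.35},
  {"dx": 0.03, "dy": 0, "dz": 0, "rx": 0, "ry": 0, "rz": 0, "claw": 0.35},
  {"dx": 0.03, "dy": 0, "dz": 0, "rx": 0, "ry": 0, "rz": 0, "claw": 0.35},
  {"dx": 0.03, "dy": 0, "dz": 0, "rx": 0, "ry": 0, "rz": 0, "claw": 0.35},
  {"dx": 0.03, "dy": 0, "dz": 0, "rx": 0, "ry": 0, "rz": 0, "claw": 0.35},
])

```text
time_s: 5.1
ee_pos: [0.5169, 0.075, 0.0994]
eef_rot: [-3.142, -0.0, -0.33]
force: [0.6, 0.0, 0.0]
grip_width: 0.0611
grip_force: 0.2
```

```bash
python3 - <<'E'
from h import *
p=viewer.camera("scene"); cv2.imwrite("pics/s2.png",cv2.resize(p["img"][170:350,240:480],(800,600),interpolation=2)[:,:,::-1])
E
```

```text
(no output)
```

View pics/s2.png

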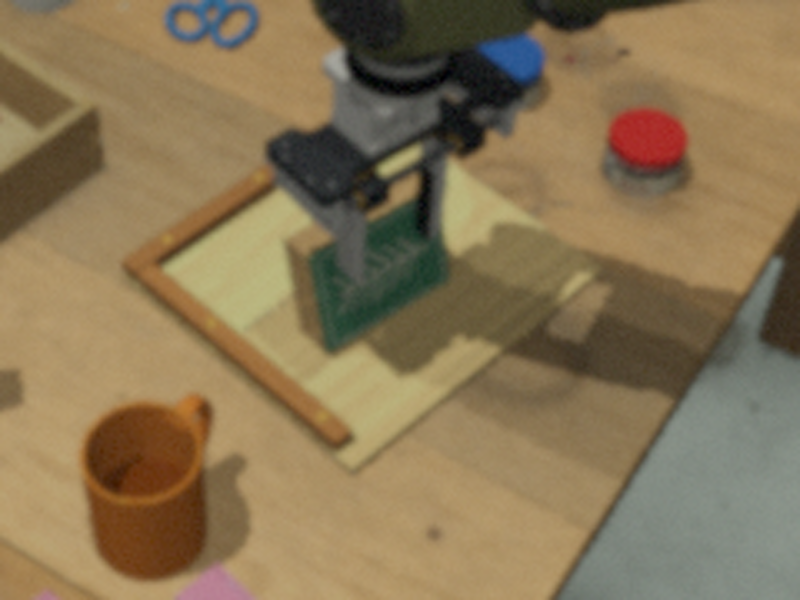

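The block is starting to lean back, with both fingers on its upper green face, so I'll keep pushing slowly.

step_arm([
  {"dx": 0.03, "dy": 0, "dz": 0, "rx": 0, "ry": 0, "rz": 0, "claw": 0.35},
  {"dx": 0.03, "dy": 0, "dz": 0, "rx": 0, "ry": 0, "rz": 0, "claw": 0.35},
  {"dx": 0.03, "dy": 0, "dz": 0, "rx": 0, "ry": 0, "rz": 0, "claw": 0.35},
  {"dx": 0.03, "dy": 0, "dz": 0, "rx": 0, "ry": 0, "rz": 0, "claw": 0.35},
  {"dx": 0.03, "dy": 0, "dz": 0, "rx": 0, "ry": 0, "rz": 0, "claw": 0.35},
  {"dx": 0.03, "dy": 0, "dz": 0, "rx": 0, "ry": 0, "rz": 0, "claw": 0.35},
  {"dx": 0.03, "dy": 0, "dz": 0, "rx": 0, "ry": 0, "rz": 0, "claw": 0.35},
  {"dx": 0.03, "dy": 0, "dz": 0, "rx": 0, "ry": 0, "rz": 0, "claw": 0.35},
  {"dx": 0, "dy": 0, "dz": 0, "rx": 0, "ry": 0, "rz": 0, "claw": 0.35},
])

```text
time_s: 6.05
ee_pos: [0.5396, 0.0671, 0.0994]
eef_rot: [-3.142, -0.0, -0.33]
force: [0.2, -0.1, -0.4]
grip_width: 0.0607
grip_force: 0.0
```

```bash
cat >> h.py <<'E'
def block():
    P,C=both()
    for k in(0,1):
        w=P[k]; h=cv2.cvtColor(C[k][None],cv2.COLOR_RGB2HSV)[0].astype(int)
        g=(abs(w[:,0]-.58)<.15)&(abs(w[:,1]-.07)<.13)&(h[:,0]>62)&(h[:,0]<95)&(h[:,1]>90)&(w[:,2]>.0)&(w[:,2]<.13)
        if g.sum()<20: print(k,"none"); continue
        r=cv2.minAreaRect(w[g][:,:2].astype(np.float32))
        print(k,g.sum(),"z",np.percentile(w[g][:,2],[5,50,95]),r)
E
python3 -c "
from h import *
block(); print(telemetry.get_obs()['ee_pos'],telemetry.get_obs()['force'])"
```

```text
0 298 z [0.0425 0.0455 0.0485] ((0.5857480764389038, 0.04986715316772461), (0.10353056341409683, 0.07475245743989944), 67.61788940429688)
1 none
[0.5393 0.0673 0.0994] [ 0.1184  0.4797 -0.1206]
```

step_arm([
  {"dx": -0.25, "dy": 0, "dz": 0, "rx": 0, "ry": 0, "rz": 0, "claw": 0.35},
  {"dx": -0.25, "dy": 0, "dz": 0, "rx": 0, "ry": 0, "rz": 0, "claw": 0.35},
  {"dx": 0, "dy": 0, "dz": 0, "rx": 0, "ry": 0, "rz": -0.068, "claw": 0.35},
  {"dx": 0, "dy": 0, "dz": 0, "rx": 0, "ry": 0, "rz": 0, "claw": 0.35},
])

```text
time_s: 6.55
ee_pos: [0.4918, 0.0836, 0.0997]
eef_rot: [-3.141, -0.0, -0.22]
force: [0.4, -1.1, 0.4]
grip_width: 0.0612
grip_force: 0.0
```

```bash
python3 - <<'E'
from h import *
block()
p=viewer.camera("top"); w=cloud(p); 
m=(w[...,2]>.038)&(w[...,2]<.052)&(abs(w[...,0]-.6)<.09)&(abs(w[...,1]-.06)<.1)
r=cv2.minAreaRect(w[m][:,:2].astype(np.float32)); print(m.sum(),r,cv2.boxPoints(r).tolist())
cv2.imwrite("pics/t2.png",cv2.resize(p["img"][170:320,260:460],(800,600),interpolation=2)[:,:,::-1])
E
```

```text
0 157 z [0.0427 0.0455 0.0482] ((0.5600336194038391, 0.07684306800365448), (0.06062784045934677, 0.1521722823381424), 85.47238159179688)
1 none
1144 ((0.5853176712989807, 0.05352865904569626), (0.11976563930511475, 0.0907900407910347), 70.53260803222656) [[0.5225606560707092, 0.012198071926832199], [0.6081603169441223, -0.01805955544114113], [0.6480746865272522, 0.09485924243927002], [0.5624750256538391, 0.12511686980724335]]
```

View pics/t2.png

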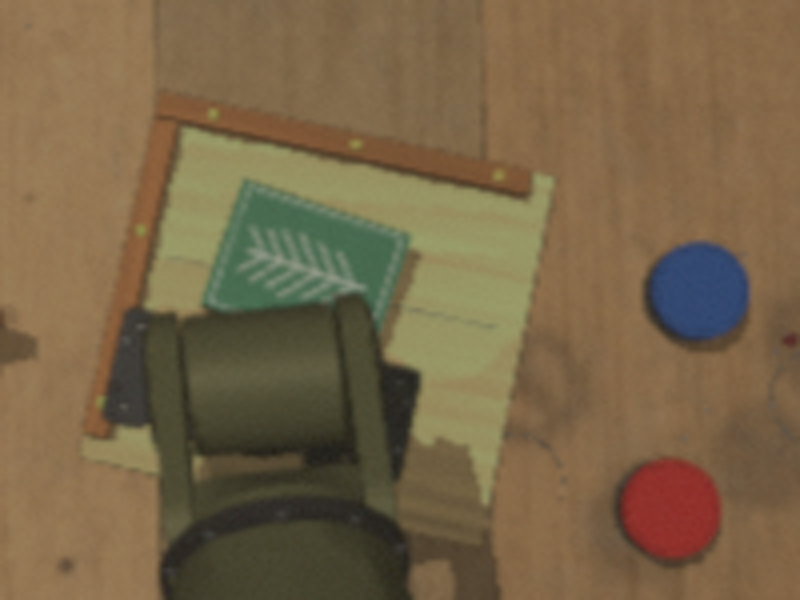

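The block lies flat, green face up, near (310,265) in this crop. It is turned about 7° relative to the fences. I'll push it towards the far fence with two fingers to square it up.

step_arm([
  {"dx": 0, "dy": 0.08, "dz": 0.2, "rx": 0, "ry": 0, "rz": 0, "claw": 0.35},
  {"dx": 0, "dy": 0, "dz": 0.2, "rx": 0, "ry": 0, "rz": 0, "claw": 0.35},
  {"dx": 0, "dy": 0, "dz": 0.2, "rx": 0, "ry": 0, "rz": 0, "claw": 0.35},
  {"dx": 0.15, "dy": 0, "dz": 0, "rx": 0, "ry": 0, "rz": 0, "claw": 0.35},
  {"dx": 0.15, "dy": 0, "dz": 0, "rx": 0, "ry": 0, "rz": 0, "claw": 0.35},
  {"dx": 0.05, "dy": 0, "dz": 0, "rx": 0, "ry": 0, "rz": 0, "claw": 0.35},
  {"dx": 0.04, "dy": 0, "dz": 0, "rx": 0, "ry": 0, "rz": 0, "claw": 0.35},
  {"dx": 0.04, "dy": 0, "dz": 0, "rx": 0, "ry": 0, "rz": 0, "claw": 0.35},
  {"dx": 0.04, "dy": 0, "dz": 0, "rx": 0, "ry": 0, "rz": 0, "claw": 0.35},
  {"dx": 0.04, "dy": 0, "dz": 0, "rx": 0, "ry": 0, "rz": 0, "claw": 0.35},
])

```text
time_s: 7.7
ee_pos: [0.54, 0.0644, 0.0395]
eef_rot: [3.142, 0.0, -0.223]
force: [-0.6, 0.0, -0.5]
grip_width: 0.0611
grip_force: 0.4
```

step_arm([
  {"dx": 0.04, "dy": 0, "dz": 0, "rx": 0, "ry": 0, "rz": 0, "claw": 0.35},
  {"dx": 0.04, "dy": 0, "dz": 0, "rx": 0, "ry": 0, "rz": 0, "claw": 0.35},
  {"dx": 0.04, "dy": 0, "dz": 0, "rx": 0, "ry": 0, "rz": 0, "claw": 0.35},
  {"dx": 0.04, "dy": 0, "dz": 0, "rx": 0, "ry": 0, "rz": 0, "claw": 0.35},
  {"dx": 0.03, "dy": 0, "dz": 0, "rx": 0, "ry": 0, "rz": 0, "claw": 0.35},
  {"dx": 0, "dy": 0, "dz": 0, "rx": 0, "ry": 0, "rz": 0, "claw": 0.35},
])

```text
time_s: 8.3
ee_pos: [0.5589, 0.0601, 0.0395]
eef_rot: [-3.141, -0.001, -0.223]
force: [-1.4, -0.8, -0.0]
grip_width: 0.0612
grip_force: 0.0
```

```bash
cat >> h.py <<'E'
def top():
    p=viewer.camera("top"); w=cloud(p)
    hs=cv2.cvtColor(p["img"],cv2.COLOR_RGB2HSV)[...,0]
    m=(w[...,2]>.038)&(w[...,2]<.052)&(abs(w[...,0]-.61)<.1)&(abs(w[...,1]-.06)<.12)&(hs>50)&(hs<100)
    q=w[m][:,:2]-[.6903,.1377]; a=-np.radians(12.8)
    b=np.c_[q@[np.cos(a),np.sin(a)],q@[-np.sin(a),np.cos(a)]]
    r=cv2.minAreaRect(b.astype(np.float32)); print(m.sum(),"board frame rel corner",r,"max x,y",np.percentile(b,99.5,axis=0),"min",np.percentile(b,.5,axis=0))
    o=telemetry.get_obs(); q=np.array(o["ee_pos"][:2])-[.6903,.1377]
    print("tcp",q@[np.cos(a),np.sin(a)],q@[-np.sin(a),np.cos(a)],o["force"])
    return p
E
python3 -c "
from h import *
top()"
```

```text
297 board frame rel corner ((-0.019454261288046837, -0.09775339066982269), (0.03246567025780678, 0.11881306022405624), 15.421234130859375) max x,y [-0.0149 -0.0435] min [-0.0481 -0.1502]
tcp -0.11108336349630289 -0.10480061194211975 [-0.0199 -0.0629  0.0265]
```

step_arm([
  {"dx": 0.04, "dy": 0, "dz": 0, "rx": 0, "ry": 0, "rz": 0, "claw": 0.35},
  {"dx": 0.03, "dy": 0, "dz": 0, "rx": 0, "ry": 0, "rz": 0, "claw": 0.35},
  {"dx": 0.02, "dy": 0, "dz": 0, "rx": 0, "ry": 0, "rz": 0, "claw": 0.35},
  {"dx": 0.02, "dy": 0, "dz": 0, "rx": 0, "ry": 0, "rz": 0, "claw": 0.35},
  {"dx": 0, "dy": 0, "dz": 0, "rx": 0, "ry": 0, "rz": 0, "claw": 0.35},
])

```text
time_s: 8.85
ee_pos: [0.5695, 0.0577, 0.0394]
eef_rot: [-3.142, -0.0, -0.223]
force: [0.8, 0.3, 0.4]
grip_width: 0.0612
grip_force: 0.0
```

step_arm([
  {"dx": 0.01, "dy": 0, "dz": 0, "rx": 0, "ry": 0, "rz": 0, "claw": 0.35},
  {"dx": 0.01, "dy": 0, "dz": 0, "rx": 0, "ry": 0, "rz": 0, "claw": 0.35},
  {"dx": 0, "dy": 0, "dz": 0, "rx": 0, "ry": 0, "rz": 0, "claw": 0.35},
])

```text
time_s: 9.15
ee_pos: [0.5713, 0.0573, 0.0395]
eef_rot: [-3.142, -0.0, -0.223]
force: [-0.4, 1.0, -0.2]
grip_width: 0.0611
grip_force: 0.3
```

step_arm([
  {"dx": 0.01, "dy": 0, "dz": 0, "rx": 0, "ry": 0, "rz": 0, "claw": 0.35},
  {"dx": 0, "dy": 0, "dz": 0, "rx": 0, "ry": 0, "rz": 0, "claw": 0.35},
])

```text
time_s: 9.35
ee_pos: [0.5723, 0.0571, 0.0395]
eef_rot: [-3.142, -0.0, -0.223]
force: [-1.6, -0.1, 0.4]
grip_width: 0.0611
grip_force: 0.5
```

step_arm([
  {"dx": 0.01, "dy": 0, "dz": 0, "rx": 0, "ry": 0, "rz": 0, "claw": 0.35},
  {"dx": 0, "dy": 0, "dz": 0, "rx": 0, "ry": 0, "rz": 0, "claw": 0.35},
])

```text
time_s: 9.55
ee_pos: [0.5725, 0.057, 0.0395]
eef_rot: [3.141, 0.002, -0.223]
force: [-7.1, 1.4, 5.4]
grip_width: 0.0613
grip_force: 3.7
```

step_arm([
  {"dx": -0.1, "dy": 0, "dz": 0, "rx": 0, "ry": 0, "rz": 0, "claw": 0.35},
  {"dx": -0.1, "dy": 0, "dz": -0.25, "rx": 0, "ry": 0, "rz": 0, "claw": 0.35},
  {"dx": 0, "dy": 0, "dz": -0.3, "rx": 0, "ry": 0, "rz": 0, "claw": 0.55},
  {"dx": 0, "dy": 0, "dz": -0.3, "rx": 0, "ry": 0, "rz": 0, "claw": 0.55},
  {"dx": 0.18, "dy": 0.25, "dz": 0, "rx": 0, "ry": 0, "rz": 0, "claw": 0.55},
  {"dx": 0.18, "dy": 0.25, "dz": 0, "rx": 0, "ry": 0, "rz": 0, "claw": 0.55},
  {"dx": 0.18, "dy": 0.25, "dz": 0, "rx": 0, "ry": 0, "rz": 0, "claw": 0.55},
  {"dx": 0.18, "dy": 0.25, "dz": 0, "rx": 0, "ry": 0, "rz": 0, "claw": 0.55},
  {"dx": 0, "dy": 0, "dz": 0, "rx": 0, "ry": 0, "rz": -0.08, "claw": 0.55},
  {"dx": 0, "dy": 0, "dz": 0, "rx": 0, "ry": 0, "rz": -0.08, "claw": 0.55},
])

```text
time_s: 10.55
ee_pos: [0.6016, -0.053, 0.1241]
eef_rot: [3.141, -0.0, 0.032]
force: [0.5, -0.4, 0.5]
grip_width: 0.0424
grip_force: 0.0
```

step_arm([
  {"dx": 0, "dy": 0, "dz": 0, "rx": 0, "ry": 0, "rz": -0.084, "claw": 0.55},
  {"dx": 0, "dy": 0, "dz": 0, "rx": 0, "ry": 0, "rz": -0.084, "claw": 0.55},
  {"dx": 0, "dy": 0, "dz": 0, "rx": 0, "ry": 0, "rz": -0.084, "claw": 0.55},
  {"dx": 0, "dy": 0, "dz": 0, "rx": 0, "ry": 0, "rz": -0.084, "claw": 0.55},
  {"dx": 0, "dy": 0, "dz": 0, "rx": 0, "ry": 0, "rz": -0.084, "claw": 0.55},
  {"dx": 0, "dy": 0, "dz": 0, "rx": 0, "ry": 0, "rz": -0.084, "claw": 0.55},
  {"dx": 0, "dy": 0, "dz": 0, "rx": 0, "ry": 0, "rz": -0.084, "claw": 0.55},
  {"dx": 0, "dy": 0, "dz": 0, "rx": 0, "ry": 0, "rz": -0.084, "claw": 0.55},
  {"dx": 0, "dy": 0, "dz": 0, "rx": 0, "ry": 0, "rz": -0.084, "claw": 0.55},
  {"dx": 0, "dy": 0, "dz": 0, "rx": 0, "ry": 0, "rz": -0.084, "claw": 0.55},
])

```text
time_s: 11.55
ee_pos: [0.6015, -0.0521, 0.1244]
eef_rot: [3.141, 0.0, 1.353]
force: [0.1, 0.1, 0.4]
grip_width: 0.0424
grip_force: 0.0
```

```bash
python3 -c "
from h import *
p=top(); o=telemetry.get_obs(); print(o['eef_rot'],o['grip_width'])
cv2.imwrite('pics/t3.png',cv2.resize(p['img'][170:320,260:460],(800,600),interpolation=2)[:,:,::-1])"
```

```text
1331 board frame rel corner ((-0.04443208873271942, -0.10153831541538239), (0.08900125324726105, 0.11760497838258743), 0.28762540221214294) max x,y [-0.002  -0.0437] min [-0.0886 -0.1595]
tcp -0.044562833953164314 -0.204729331813552 [-0.4012 -0.4727 -0.5719]
[3.1412 0.0002 1.3616] 0.042390566932246215
```

View pics/t3.png

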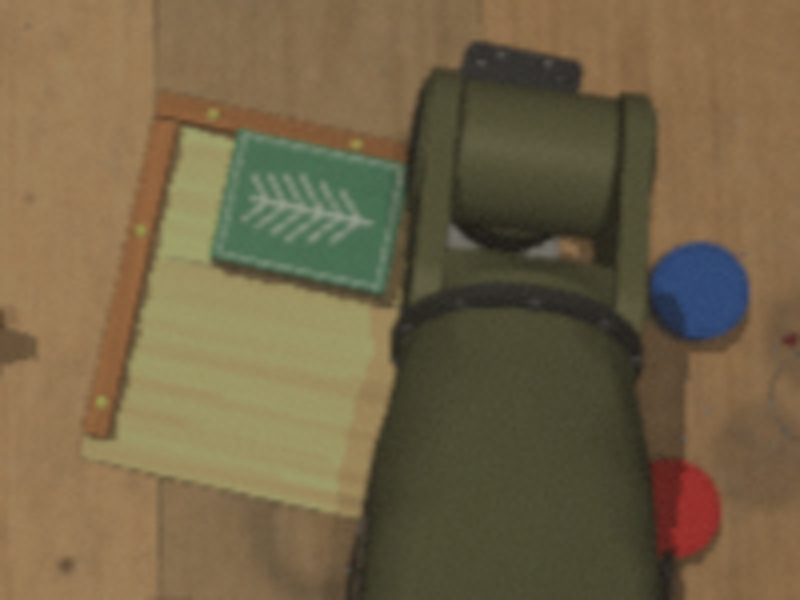

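The block is flush with the far fence, with its centre near (308,210) in the crop and about 41 mm to go to the left fence. The gripper is at its right end, clear of the tins.

step_arm([
  {"dx": 0, "dy": 0, "dz": 0.25, "rx": 0, "ry": 0, "rz": 0.009, "claw": 0.55},
  {"dx": 0, "dy": 0, "dz": 0.25, "rx": 0, "ry": 0, "rz": 0, "claw": 0.55},
  {"dx": 0, "dy": 0, "dz": 0.25, "rx": 0, "ry": 0, "rz": 0, "claw": 0.55},
  {"dx": 0, "dy": 0, "dz": 0.1, "rx": 0, "ry": 0, "rz": 0, "claw": 0.55},
  {"dx": 0.15, "dy": 0, "dz": 0, "rx": 0, "ry": 0, "rz": 0, "claw": 0.55},
  {"dx": 0.15, "dy": 0, "dz": 0, "rx": 0, "ry": 0, "rz": 0, "claw": 0.55},
  {"dx": 0.04, "dy": 0, "dz": 0, "rx": 0, "ry": 0, "rz": 0, "claw": 0.55},
  {"dx": 0.04, "dy": 0, "dz": 0, "rx": 0, "ry": 0, "rz": 0, "claw": 0.55},
  {"dx": 0.04, "dy": 0, "dz": 0, "rx": 0, "ry": 0, "rz": 0, "claw": 0.55},
  {"dx": 0.04, "dy": 0, "dz": 0, "rx": 0, "ry": 0, "rz": 0, "claw": 0.55},
])

```text
time_s: 12.6
ee_pos: [0.6129, -0.0076, 0.0408]
eef_rot: [3.14, 0.001, 1.334]
force: [-3.9, -6.4, 5.2]
grip_width: 0.0425
grip_force: 3.2
```

step_arm([
  {"dx": 0.04, "dy": 0, "dz": 0, "rx": 0, "ry": 0, "rz": 0, "claw": 0.55},
  {"dx": 0.04, "dy": 0, "dz": 0, "rx": 0, "ry": 0, "rz": 0, "claw": 0.55},
  {"dx": 0.04, "dy": 0, "dz": 0, "rx": 0, "ry": 0, "rz": 0, "claw": 0.55},
  {"dx": 0.04, "dy": 0, "dz": 0, "rx": 0, "ry": 0, "rz": 0, "claw": 0.55},
  {"dx": 0.03, "dy": 0, "dz": 0, "rx": 0, "ry": 0, "rz": 0, "claw": 0.55},
  {"dx": 0.03, "dy": 0, "dz": 0, "rx": 0, "ry": 0, "rz": 0, "claw": 0.55},
  {"dx": 0.02, "dy": 0, "dz": 0, "rx": 0, "ry": 0, "rz": 0, "claw": 0.55},
  {"dx": 0.02, "dy": 0, "dz": 0, "rx": 0, "ry": 0, "rz": 0, "claw": 0.55},
  {"dx": 0.02, "dy": 0, "dz": 0, "rx": 0, "ry": 0, "rz": 0, "claw": 0.55},
  {"dx": 0, "dy": 0, "dz": 0, "rx": 0, "ry": 0, "rz": 0, "claw": 0.55},
])

```text
time_s: 13.6
ee_pos: [0.6193, 0.0195, 0.0407]
eef_rot: [3.141, 0.001, 1.334]
force: [-2.6, -4.8, 4.8]
grip_width: 0.0424
grip_force: 2.8
```

```bash
python3 -c "
from h import *
top()"
```

```text
789 board frame rel corner ((-0.0449480339884758, -0.04220479354262352), (0.08754252642393112, 0.07928100973367691), 1.0738383531570435) max x,y [-0.002  -0.0033] min [-0.0883 -0.0804]
tcp -0.043017088079169485 -0.13095608751687066 [-3.102  -5.3016  4.1156]
```

step_arm([
  {"dx": 0.01, "dy": 0, "dz": 0, "rx": 0, "ry": 0, "rz": -0.008, "claw": 0.55},
  {"dx": 0.01, "dy": 0, "dz": 0, "rx": 0, "ry": 0, "rz": 0, "claw": 0.55},
  {"dx": 0, "dy": 0, "dz": 0, "rx": 0, "ry": 0, "rz": 0, "claw": 0.55},
])

```text
time_s: 13.95
ee_pos: [0.6197, 0.0208, 0.0407]
eef_rot: [3.141, 0.002, 1.346]
force: [-5.0, -9.2, 6.0]
grip_width: 0.0422
grip_force: 5.4
```

step_arm([
  {"dx": 0.01, "dy": 0, "dz": 0, "rx": 0, "ry": 0, "rz": 0, "claw": 0.55},
  {"dx": 0, "dy": 0, "dz": 0, "rx": 0, "ry": 0, "rz": 0, "claw": 0.55},
])

```text
time_s: 14.15
ee_pos: [0.6197, 0.0208, 0.0407]
eef_rot: [3.141, 0.003, 1.346]
force: [-7.5, -15.9, 6.7]
grip_width: 0.0421
grip_force: 8.7
```

step_arm([
  {"dx": 0.01, "dy": 0, "dz": 0, "rx": 0, "ry": 0, "rz": 0, "claw": 0.55},
  {"dx": 0, "dy": 0, "dz": 0, "rx": 0, "ry": 0, "rz": 0, "claw": 0.55},
])

```text
time_s: 14.35
ee_pos: [0.6197, 0.0209, 0.0407]
eef_rot: [3.141, 0.004, 1.346]
force: [-10.7, -22.4, 8.0]
grip_width: 0.0423
grip_force: 11.9
```

step_arm([
  {"dx": -0.1, "dy": 0, "dz": 0, "rx": 0, "ry": 0, "rz": 0, "claw": 0.55},
  {"dx": -0.2, "dy": 0, "dz": 0, "rx": 0, "ry": 0, "rz": 0, "claw": 0.55},
  {"dx": -0.2, "dy": 0, "dz": 0, "rx": 0, "ry": 0, "rz": 0, "claw": 0.55},
  {"dx": 0, "dy": 0, "dz": -0.3, "rx": 0, "ry": 0, "rz": 0, "claw": 0.55},
  {"dx": 0, "dy": 0, "dz": -0.3, "rx": 0, "ry": 0, "rz": 0, "claw": 0.55},
  {"dx": -0.2, "dy": 0, "dz": -0.3, "rx": 0, "ry": 0, "rz": 0, "claw": 0.55},
  {"dx": -0.3, "dy": 0, "dz": 0, "rx": 0, "ry": 0, "rz": 0, "claw": 0.55},
  {"dx": 0, "dy": 0, "dz": 0, "rx": 0, "ry": 0, "rz": 0, "claw": 0.55},
])

```text
time_s: 15.15
ee_pos: [0.5978, -0.076, 0.1311]
eef_rot: [3.139, 0.0, 1.344]
force: [-0.7, -0.1, -0.2]
grip_width: 0.0425
grip_force: 0.0
```

```bash
python3 -c "
from h import *
p=top()
s=viewer.camera('scene')
a=cv2.resize(p['img'][180:280,265:365],(400,400),interpolation=2); b=cv2.resize(s['img'][190:310,265:385],(400,400),interpolation=2)
cv2.imwrite('pics/t4.png',np.hstack([a,b])[:,:,::-1])"
```

```text
1338 board frame rel corner ((-0.045251697301864624, -0.06043500453233719), (0.1167866513133049, 0.08819106966257095), 89.92686462402344) max x,y [-0.0023 -0.0027] min [-0.0887 -0.1183]
tcp -0.04312751310681137 -0.22756519978357714 [-0.019   1.1139 -0.2853]
```

View pics/t4.png

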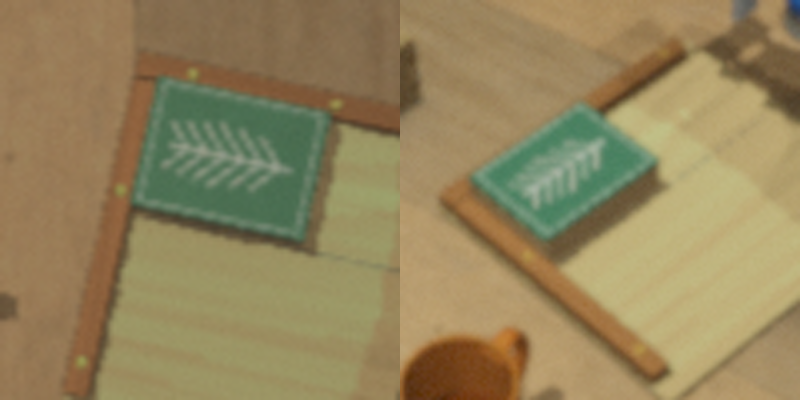

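The block is seated in the corner. I'll finish with a light nudge on its near edge to make sure it's still against the far fence after the sideways push.

step_arm([
  {"dx": 0, "dy": -0.3, "dz": 0, "rx": 0, "ry": 0, "rz": 0, "claw": 1},
  {"dx": 0, "dy": -0.3, "dz": 0, "rx": 0, "ry": 0, "rz": 0, "claw": 1},
  {"dx": 0, "dy": -0.3, "dz": 0, "rx": 0, "ry": 0, "rz": 0, "claw": 1},
  {"dx": 0.34, "dy": 0, "dz": 0, "rx": 0, "ry": 0, "rz": 0, "claw": 1},
  {"dx": 0.34, "dy": 0, "dz": 0, "rx": 0, "ry": 0, "rz": 0, "claw": 1},
  {"dx": 0.34, "dy": 0, "dz": 0, "rx": 0, "ry": 0, "rz": 0, "claw": 1},
  {"dx": 0.34, "dy": 0, "dz": 0, "rx": 0, "ry": 0, "rz": 0, "claw": 1},
  {"dx": 0.3, "dy": 0, "dz": 0, "rx": 0, "ry": 0, "rz": 0, "claw": 1},
  {"dx": 0, "dy": 0, "dz": 0, "rx": 0, "ry": 0, "rz": 0, "claw": 1},
])

```text
time_s: 16.15
ee_pos: [0.547, 0.112, 0.1291]
eef_rot: [-3.141, -0.001, 1.35]
force: [0.0, 0.4, 0.2]
grip_width: 0.0005
grip_force: 0.0
```

step_arm([
  {"dx": 0, "dy": 0, "dz": 0.3, "rx": 0, "ry": 0, "rz": 0, "claw": 1},
  {"dx": 0, "dy": 0, "dz": 0.3, "rx": 0, "ry": 0, "rz": 0, "claw": 1},
  {"dx": 0, "dy": 0, "dz": 0.3, "rx": 0, "ry": 0, "rz": 0, "claw": 1},
  {"dx": 0, "dy": 0.1, "dz": 0, "rx": 0, "ry": 0, "rz": 0, "claw": 1},
  {"dx": 0, "dy": 0.1, "dz": 0, "rx": 0, "ry": 0, "rz": 0, "claw": 1},
  {"dx": 0, "dy": 0.04, "dz": 0, "rx": 0, "ry": 0, "rz": 0, "claw": 1},
  {"dx": 0, "dy": 0.02, "dz": 0, "rx": 0, "ry": 0, "rz": 0, "claw": 1},
  {"dx": 0, "dy": 0, "dz": 0, "rx": 0, "ry": 0, "rz": 0, "claw": 1},
])

```text
time_s: 16.95
ee_pos: [0.5729, 0.1022, 0.0404]
eef_rot: [3.14, -0.0, 1.346]
force: [0.4, 0.1, 0.2]
grip_width: 0.0003
grip_force: 0.0
```

step_arm([
  {"dx": 0, "dy": 0.02, "dz": 0, "rx": 0, "ry": 0, "rz": 0, "claw": 1},
  {"dx": 0, "dy": 0.01, "dz": 0, "rx": 0, "ry": 0, "rz": 0, "claw": 1},
  {"dx": 0, "dy": 0, "dz": 0, "rx": 0, "ry": 0, "rz": 0, "claw": 1},
])

```text
time_s: 17.25
ee_pos: [0.5753, 0.1016, 0.0396]
eef_rot: [3.141, -0.0, 1.346]
force: [-0.6, -0.1, -1.0]
grip_width: 0.0006
grip_force: 0.0
```

step_arm([
  {"dx": 0, "dy": 0.015, "dz": 0, "rx": 0, "ry": 0, "rz": 0, "claw": 1},
  {"dx": 0, "dy": 0, "dz": 0, "rx": 0, "ry": 0, "rz": 0, "claw": 1},
])

```text
time_s: 17.45
ee_pos: [0.5768, 0.1012, 0.0394]
eef_rot: [-3.142, 0.0, 1.346]
force: [0.0, 0.8, 0.0]
grip_width: 0.0003
grip_force: 0.0
```

step_arm([
  {"dx": 0, "dy": 0.01, "dz": 0, "rx": 0, "ry": 0, "rz": 0, "claw": 1},
  {"dx": 0, "dy": 0, "dz": 0, "rx": 0, "ry": 0, "rz": 0, "claw": 1},
])

```text
time_s: 17.65
ee_pos: [0.5777, 0.101, 0.0394]
eef_rot: [-3.142, -0.0, 1.346]
force: [-0.4, 0.2, 0.5]
grip_width: 0.0003
grip_force: 0.0
```

step_arm([
  {"dx": 0, "dy": 0.01, "dz": 0, "rx": 0, "ry": 0, "rz": 0, "claw": 1},
  {"dx": 0, "dy": 0, "dz": 0, "rx": 0, "ry": 0, "rz": 0, "claw": 1},
])

```text
time_s: 17.85
ee_pos: [0.5788, 0.1008, 0.0395]
eef_rot: [3.142, -0.0, 1.346]
force: [0.2, 0.0, -0.1]
grip_width: 0.0004
grip_force: 0.0
```

step_arm([
  {"dx": 0, "dy": 0.01, "dz": 0, "rx": 0, "ry": 0, "rz": 0, "claw": 1},
  {"dx": 0, "dy": 0.01, "dz": 0, "rx": 0, "ry": 0, "rz": 0, "claw": 1},
  {"dx": 0, "dy": 0, "dz": 0, "rx": 0, "ry": 0, "rz": 0, "claw": 1},
])

```text
time_s: 18.15
ee_pos: [0.5797, 0.1006, 0.0394]
eef_rot: [-3.139, 0.0, 1.346]
force: [-7.7, 2.0, 5.0]
grip_width: 0.0005
grip_force: 4.5
```

step_arm([
  {"dx": 0, "dy": 0.015, "dz": 0, "rx": 0, "ry": 0, "rz": 0, "claw": 1},
  {"dx": 0, "dy": 0, "dz": 0, "rx": 0, "ry": 0, "rz": 0, "claw": 1},
])

```text
time_s: 18.35
ee_pos: [0.5797, 0.1006, 0.0394]
eef_rot: [-3.135, 0.001, 1.347]
force: [-22.0, 3.5, 15.2]
grip_width: 0.0004
grip_force: 10.7
```

It's firmly seated, so I'll retreat straight back and check.

step_arm([
  {"dx": 0, "dy": -0.05, "dz": 0, "rx": 0, "ry": 0, "rz": 0, "claw": 1},
  {"dx": 0, "dy": -0.2, "dz": 0, "rx": 0, "ry": 0, "rz": 0, "claw": 1},
  {"dx": 0, "dy": -0.2, "dz": 0, "rx": 0, "ry": 0, "rz": 0, "claw": 1},
  {"dx": 0, "dy": 0, "dz": -0.3, "rx": 0, "ry": 0, "rz": 0, "claw": 1},
  {"dx": 0, "dy": 0, "dz": -0.4, "rx": 0, "ry": 0, "rz": 0, "claw": 1},
  {"dx": -0.3, "dy": -0.2, "dz": -0.4, "rx": 0, "ry": 0, "rz": 0, "claw": 1},
  {"dx": -0.4, "dy": -0.2, "dz": 0, "rx": 0, "ry": 0, "rz": 0, "claw": 1},
  {"dx": -0.4, "dy": 0, "dz": 0, "rx": 0, "ry": 0, "rz": 0, "claw": 1},
  {"dx": 0, "dy": 0, "dz": 0, "rx": 0, "ry": 0, "rz": 0, "claw": 1},
])

```text
time_s: 19.25
ee_pos: [0.4758, 0.0106, 0.1472]
eef_rot: [3.14, 0.0, 1.343]
force: [0.1, 0.7, -0.3]
grip_width: 0.0001
grip_force: 0.0
```

```bash
python3 -c "
from h import *
p=top()
cv2.imwrite('pics/t5.png',cv2.resize(p['img'][170:320,260:460],(800,600),interpolation=2)[:,:,::-1])"
```

```text
1327 board frame rel corner ((-0.044851597398519516, -0.06036784127354622), (0.11687871068716049, 0.08822131156921387), 89.87574768066406) max x,y [-0.0017 -0.0029] min [-0.0884 -0.1183]
tcp -0.1807371882219708 -0.16989664664006635 [0.0941 0.4263 0.0668]
```

View pics/t5.png

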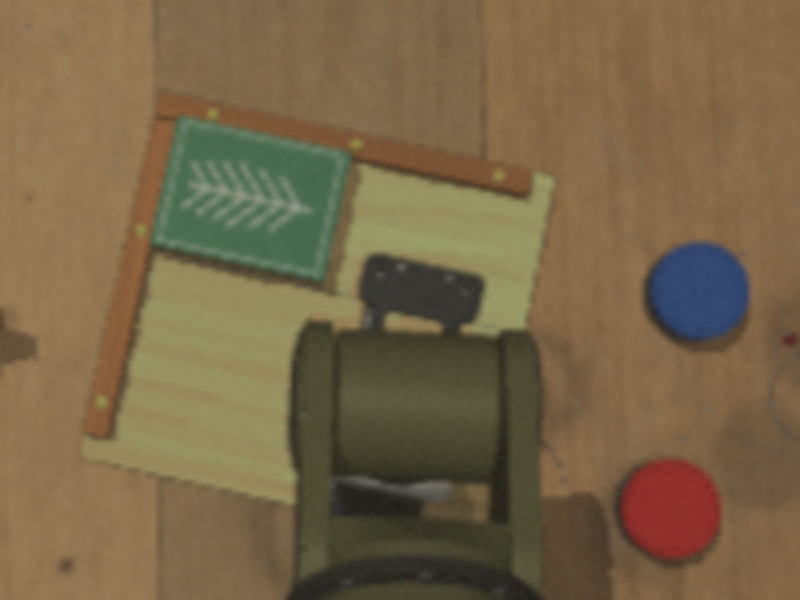

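The block sits at (250,200) in the crop, face up and flush with both fences. The arm is clear of it and the tins haven't moved.

```bash
python3 -c "
from h import *
print(hand_in())"
```

```text
the job is handed in; nothing more can be done
None
```

The block was tipped over and lies flat, green face up, pushed home against both the far and left fences; the tins and mug were left alone, and the job is handed in at about 19 s.

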